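# Unlatch the tile kiln and hold its sprung lid

## Robot

A 7-joint arm with a two-finger parallel gripper is mounted at the origin on the work surface. World frame = base frame: x ahead of the robot, y to its left, z up, the work surface at z = 0. Lengths are in m, angles in rad, forces in N, time in s.
With the tool pointing down it reaches from about 0.425 to 0.875 m from the base axis. Payload 8.4 kg.
Tool frame: the origin (TCP) lies midway between the tips of the shut fingers; the grasp point (between the pads) lies 19 mm behind it; y points along the fingers, x is the direction in which the jaws open and shut, and the axes are right-handed (so a half turn about y gives the same grasp; the last joint's range is limited). The gripper opens to 87 mm and grips with 3 to 60 N. Pads are 19 mm wide; open, the fingers measure 117 mm over their backs; the gripper's body (75 mm by 190 mm) begins 51 mm behind the grasp point.
Start: joints at [1.147, 0.333, 0.04, 1.465, -0.013, 1.343, -0.059], TCP at [0.207, -0.616, 0.223] pointing down, gripper open.
Joint ranges: [-2.58, 2.58], [-0.38, 2.09], [-1.3, 1.39], [0.25, 2.4], [-1.5, 4.64], [0.08, 2.09], [-2.65, 2.65]. Speed limits (rad/s): [2.22, 2.22, 2.79, 2.79, 3.14, 3.14, 3.14].

## Interface

Orientations are given as a rotation vector (axis times angle).
In Python, from plant import * gives the robot as it stands.
- The arm moves only by the tool drive_tool, never from a script. Its argument "series" is a list that holds one entry, the list of rows, each a list of 7 numbers: the shift along the tool's x, y, z in cm, then the turn, a rotation vector about the tool's x, y, z in rad, then the finger opening in cm, from 0 to 8.7. In form: [[[dx, dy, dz, wx, wy, wz, grip], ...]]. A call has exactly 10 rows; each row is the pose to reach, as a shift and turn from the pose commanded when the call began, along the tool's axes at that moment; what a row does not reach only later rows make up. A row lasts 1/8 s, in which the tool goes at most 62.5 mm and 10.7 degrees, less where a joint would pass 70% of its speed; a pose out of reach is approached as far as the arm can. A call with a gripper value outside its range is refused whole. The fingers move at their own pace and stop on an object; the grip force is fixed at half the most. Time passes only in rows, so rows that repeat a pose let the fingers close, or fill a call up. It gives the time, the measured TCP pose, the force and the opening at its end, in the units of the state.
- sense(): the state, without advancing time (a new reading comes with each control period).
- get_image(name): name is "side" or "top"; returns a dict with "img" (400x640x3 uint8, red, green, blue), "fx", "fy", "cx", "cy" (pixels), "R" (3x3) and "t" (3): a world point X has camera coordinates R X + t. Camera axes: x right, y down, z forward; pixel columns grow to the right and rows downward; lengths in m; the calibration is good to about 2 mm. A picture is of the moment at which its call begins. There is no depth.
- sign_off(): hands the job in, once; it reports no verdict.
The state is a dict: "clock": time; "joint_positions": joint angles; "qvel": joint speeds; "tau": joint torques, N m; "eef_pos": TCP position; "tcp_rot": TCP orientation; "contact_force": force on the tool from outside, world axes, zero at the start; "ft_torque": the same for the moment, N m; "finger_gap": finger opening in m.
Only numpy, scipy, OpenCV 4.12 (cv2) and the standard library are available. Lean on these libraries where they do the work, as an engineer would, in place of code of your own. Each camera call takes 0.05 s, during which the arm holds its last target.

## Task

On the small bench kiln (cold), push the red latch knob down against its spring, turn it clockwise while it is down until it reaches its stop, then take the lid by its wooden bar and raise it past its balance point, where the springs begin to lift it by themselves. Do not let the lid fly open to its stop: bring it back down and finish holding it still by the bar, about five to ten degrees below the balance point (the green part of the strip beside the lid), so that I can look inside; the program ends while still holding it. Leave the other things on the table where they are.

Things in the scene. Friction and masses are not known exactly. Their poses are not given: they have to be found in the camera images.
- knob_grip (a point): On the vertical axis of the latch knob, at the height to grip. Knob: red upright wing 14 mm thick, 56 long, 34 tall on a black disc 60 mm across, on a grey column right of the kiln; wing top 203 mm above the table. This point is 24 mm above the disc, 10 mm below the wing's top. y axis along the wing, z up; take the wing from above, closing across it (its x axis).
- dog_tip (a point): Tip of the steel dog (16 mm wide, 8 mm thick) that sticks out 75 mm from the knob's axis, under the disc, along the wing. It turns with the knob. Locked, it lies over the lid's right edge: the lid can then lift only about 0.07 rad.
- knob_press (a joint): How far the knob is pushed down, m: 0 up, 0.008 fully down. Spring: 5 N to start, 11 N fully down. The knob turns only while it is down by 6 mm or more; otherwise it is blocked at about 0.2 rad.
- knob_turn (a joint): Turn of the knob, rad, positive clockwise seen from above. It starts at 0 to 0.12 (locked); its stop is at 1.2 (released). From about 1.0 rad on the knob can rise again and then cannot turn back.
- lid (a joint): Opening angle of the lid, rad: 0 shut and level, stop at 1.4. The hinge is along the kiln's back, so the front edge rises. Springs and weight balance at 0.75 rad (43 degrees): below it the lid falls shut, above it the springs throw it open. At the bar it takes about 2.5 N to start lifting and about 0.6 N to hold it 0.1 rad below balance.
- strip_balance (a point): Balance mark (0.75 rad, yellow) on the curved strip at the lid's left side, 130 mm from the hinge line. The strip is green from 0.52 to 0.71 rad (hold here) and red above; the red pointer on the lid's left edge moves along it.
- lid_handle (a point): Bar handle of the lid. Origin: middle of a round level wooden bar, 18 mm thick, 150 mm long along its own y, 50 mm in front of the lid's front edge, on two steel arms 66 mm either side of the middle. x axis: from bar to hinge, 280 mm away, at equal height (128 mm) when shut. Take it from above in its middle, one finger in the 40 mm gap; a hand kept pointing straight down stays clear of the lid.
- lid_hinge (a point): Middle of the lid's hinge line. x axis: kiln's front to back; y along the hinge; z up. The kiln is 220 mm deep and 260 mm wide; the lid is 26 mm thick, 270 mm wide, its top 141 mm above the table. The round bar can turn between the fingers as the lid swings.
- glaze_jar: Bystander: amber glaze jar, 60 mm across, 85 mm tall, left of the kiln. Origin at the centre of its underside.
- cup: Bystander: white cup, 72 mm across, 75 mm tall, behind the latch column. Origin at the centre of its underside.
- tureen: Bystander: white lidded tureen, 196 mm across, 178 mm tall, left on the table. Origin at the centre of its underside.
- plaster_mould: Bystander: round plaster mould, 200 mm across, 62 mm tall, right on the table. Origin at the centre of its underside.
- plate: Bystander: white plate, 170 mm across, 20 mm tall, lying near the robot on the left. Origin at the centre of its underside.
- brush_pot: Bystander: pot with brushes, 72 mm across, 200 mm tall with the brushes, right on the table. Origin at the centre of its underside.

How it is judged:
On the way, in this order (a step that is already met when the one before it is completed fails the run):
1. the knob, pushed down, is turned clockwise to its stop (value of joint knob_turn above 1.08 rad), for 0.1 s.
2. the lid, taken by its bar, is raised past its balance point (value of joint lid above 0.78 rad and (contact force between the fingers and lid_c1 above 0.15 N or contact force between the fingers and lid_c2 above 0.15 N or contact force between the fingers and lid_c3 above 0.15 N)), for 0.1 s.
At the end, for the whole second after the job is handed in: The knob stays turned to its released end (over 1.05 rad); the lid stands still (under 0.05 rad/s) at 0.52 to 0.71 rad, 2 to 13 degrees below its balance point at 0.75; the fingers carry it by the bar (lid_c1) or its arms (lid_c2, lid_c3), with over 0.15 N (value of joint knob_turn above 1.05 rad and value of joint lid between 0.52 and 0.71 rad and velocity of joint lid between -0.05 and 0.05 rad/s and (contact force between the fingers and lid_c1 above 0.15 N or contact force between the fingers and lid_c2 above 0.15 N or contact force between the fingers and lid_c3 above 0.15 N)); the arm keeps its last pose, push and grip.
It fails at once if the lid flies open towards its stop (beyond 1.15 rad) (value of joint lid above 1.15 rad).
It fails at once if another thing on the table is moved by more than 30 mm or tipped (distance of any of glaze_jar, cup, tureen, plaster_mould, plate, brush_pot from where it was at the start of the episode above 0.03 m or angle between any of glaze_jar, cup, tureen, plaster_mould, plate, brush_pot's own z axis and vertical above 0.35 rad).
It also fails if it takes over 59 s, if anything falls off the work surface, if the arm or the gripper's body presses on something with over 40 N, if the wrist force passes 120 N, or if a joint passes its speed limit or range.

## Working session

There is one attempt and no reset: what is moved stays moved. The work goes in short steps, Python scripts to look and compute and a tool call to move; the robot and the scene stay as the last step left them, time stands still between calls to the robot, and variables do not carry over. Pictures are saved under pics/ and viewed, and the job is handed in when it is done.

Besides the shell and the picture viewer there is one more tool, called as name([rows], argument=value, ...), one row to a line, values as JSON. drive_tool: Moves the arm, as the interface text tells. Its arguments: {"type":"object","properties":{"series":{"type":"array"}},"required":["series"]}

```bash
ls; mkdir -p pics
python3 - <<'E'
from plant import *
import cv2
s=sense()
for k in s: print(k,s[k])
for n in ("side","top"):
    d=get_image(n); cv2.imwrite(f"pics/{n}0.png",d["img"][:,:,::-1]); print(n,d["fx"],d["fy"],d["cx"],d["cy"],d["R"],d["t"])
E
```

```text
pics
clock 0.0
joint_positions [ 1.14676847  0.33390237  0.03986139  1.46625301 -0.01337726  1.34334689
 -0.05851908]
qvel [-1.22243267e-03  1.59451181e-03  4.34266426e-05 -7.67549741e-04
 -5.48868792e-04 -7.02981941e-04 -3.26347607e-04]
tau [-3.44959954e-04 -6.56343484e+01  1.33485049e+00 -4.03791833e+01
 -5.97468484e-02  4.47370252e-02  1.68751667e-04]
eef_pos [ 0.20726292 -0.61556475  0.22167359]
tcp_rot [-1.34465759  0.96772523 -0.96539536]
contact_force [0.07012615 0.47897345 0.019812  ]
ft_torque [-0.02028951 -0.01912087 -0.0122098 ]
finger_gap 0.08699080507259216
side 492.2930699082384 492.2930699082384 327.55534110519335 206.1219651115407 [[-0.8563983  -0.51617628  0.01200001]
 [-0.31759611  0.50832092 -0.80046396]
 [ 0.40708065 -0.68932713 -0.59926075]] [0.47560195 0.27379696 1.49847448]
top 464.180255491873 464.180255491873 316.28283553536784 197.41121176003801 [[-0.00475904 -0.99982422  0.01813533]
 [-0.99134505  0.0023378  -0.13126127]
 [ 0.1311958  -0.01860304 -0.99118191]] [0.01594469 0.55269987 1.68915586]
```

View pics/side0.png

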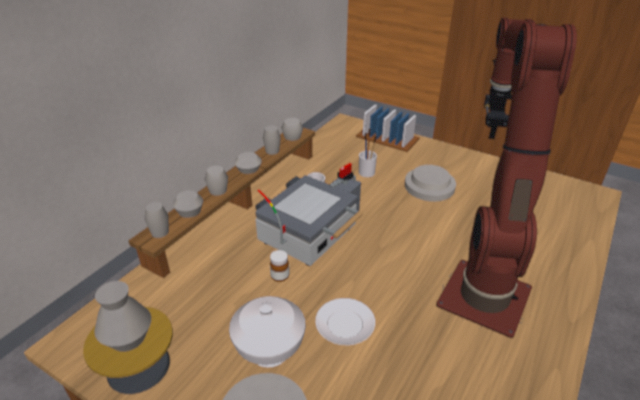

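View pics/top0.png

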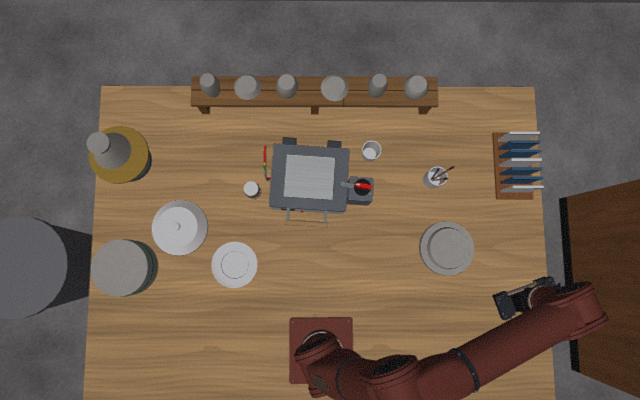

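The top view shows the kiln at about (310,178), the red knob at (362,186) and the bar at (306,220). I'll zoom in for accuracy.

Run:
```python
import cv2
a=cv2.imread("pics/top0.png")[130:235,235:395]; cv2.imwrite("pics/topz.png",cv2.resize(a,None,fx=5,fy=5,interpolation=cv2.INTER_CUBIC))
a=cv2.imread("pics/side0.png")[150:270,240:400]; cv2.imwrite("pics/sidez.png",cv2.resize(a,None,fx=5,fy=5,interpolation=cv2.INTER_CUBIC))
```

```text
(no output)
```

View pics/topz.png

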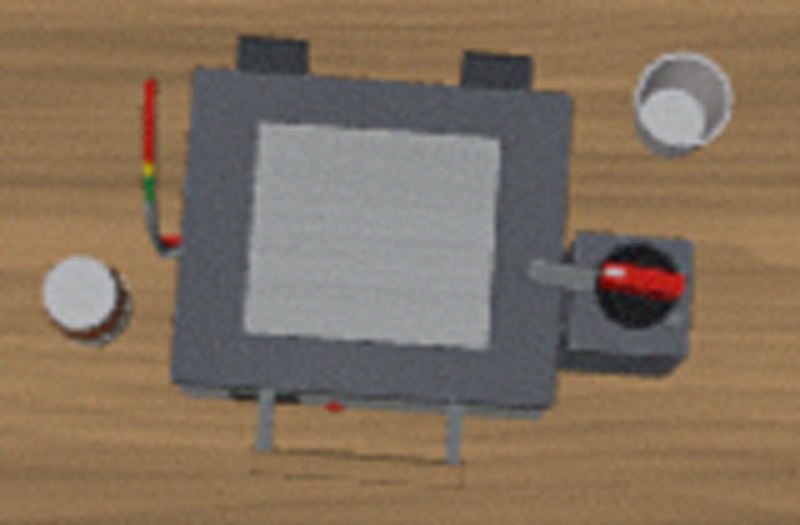

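View pics/sidez.png

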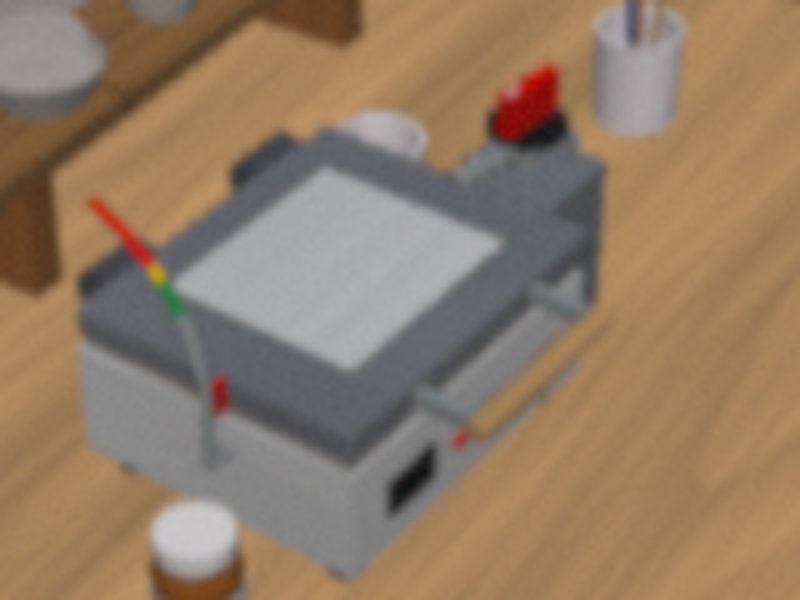

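```bash
cat > h.py <<'E'
import numpy as np
from plant import *
from scipy.spatial.transform import Rotation as Ro
C={}
def cam(n):
    if n not in C: C[n]=get_image(n)
    return C[n]
def back(n,px,z):
    d=cam(n); r=d["R"].T@np.array([(px[0]-d["cx"])/d["fx"],(px[1]-d["cy"])/d["fy"],1]); c=-d["R"].T@d["t"]
    return c+r*(z-c[2])/r[2]
def proj(n,X):
    d=cam(n); p=d["R"]@np.asarray(X)+d["t"]; return np.array([d["fx"]*p[0]/p[2]+d["cx"],d["fy"]*p[1]/p[2]+d["cy"]])
T=lambda u,v:(235+(u+.5)/5-.5,130+(v+.5)/5-.5)
S=lambda u,v:(240+(u+.5)/5-.5,150+(v+.5)/5-.5)
E
python3 - <<'E'
from h import *
np.set_printoptions(precision=4,suppress=True)
for nm,n,p,z in [("BL","top",T(193,68),.141),("BR","top",T(573,93),.141),("FR","top",T(552,408),.141),("FL","top",T(175,383),.141),
 ("BL","side",S(80,305),.141),("BR","side",S(327,130),.141),("FR","side",S(587,235),.141),("FL","side",S(350,442),.141),
 ("disc","top",T(637,286),.169),("disc","side",S(529,125),.169),("wing1","top",T(601,270),.203),("wing2","top",T(685,285),.203),
 ("w1","side",S(498,97),.203),("w2","side",S(555,66),.203),("dog","top",T(532,272),.157),
 ("barL","top",T(252,462),.128),("barR","top",T(463,475),.128),("barL","side",S(480,420),.128),("barR","side",S(603,325),.128),("cup","top",T(683,100),.075),("jar","top",T(80,292),.085)]:
    print(nm,n,back(n,p,z)[:2])
E
```

```text
BL top [0.7327 0.1675]
BR top [ 0.7145 -0.1016]
FR top [ 0.4903 -0.0838]
FL top [0.5085 0.1783]
BL side [0.7288 0.1673]
BR side [ 0.7062 -0.0905]
FR side [ 0.4868 -0.0758]
FL side [0.5065 0.1896]
disc top [ 0.5717 -0.1412]
disc side [ 0.5665 -0.1354]
wing1 top [ 0.5774 -0.1131]
wing2 top [ 0.567  -0.1697]
w1 side [ 0.5771 -0.1086]
w2 side [ 0.5634 -0.1646]
dog top [ 0.5835 -0.0698]
barL top [0.4543 0.1253]
barR top [ 0.4447 -0.022 ]
barL side [0.4577 0.1166]
barR side [ 0.4381 -0.0089]
cup top [ 0.7252 -0.1889]
jar top [0.5812 0.252 ]
```

```bash
cat >> h.py <<'E'
np.set_printoptions(precision=4,suppress=True)
def tgt(pos,psi,flip=False):
    # tool y down, tool x at heading psi
    x=np.array([np.cos(psi),np.sin(psi),0]); y=np.array([0,0,-1.]); 
    if flip:x=-x
    return np.array(pos),np.column_stack([x,y,np.cross(x,y)])
def delta(pos,R,s=None):
    s=s or sense(); R0=Ro.from_rotvec(s["tcp_rot"]).as_matrix()
    print("d cm",100*R0.T@(pos-np.array(s["eef_pos"])),"rv",Ro.from_matrix(R0.T@R).as_rotvec())
def show():
    s=sense(); R0=Ro.from_rotvec(s["tcp_rot"]).as_matrix()
    print(s["clock"],"q",s["joint_positions"],"p",s["eef_pos"],"F",s["contact_force"],"M",s["ft_torque"],"gap",s["finger_gap"]);print(R0)
E
python3 - <<'E'
from h import *
show()
delta(*tgt([.571,-.139,.30],-.17)); delta(*tgt([.571,-.139,.30],-.17,True))
E
```

```text
0.2 q [ 1.1468  0.3336  0.0399  1.4659 -0.0134  1.3433 -0.0585] p [ 0.2073 -0.6158  0.222 ] F [0.2064 0.9547 0.5422] M [ 0.01   -0.0678  0.0491] gap 0.08704884766723475
[[ 0.3191 -0.0004  0.9477]
 [-0.9477  0.0009  0.3191]
 [-0.0009 -1.     -0.0001]]
d cm [-33.5852  -7.77    49.6782] rv [-0.0004 -1.076  -0.0009]
d cm [-33.5852  -7.77    49.6782] rv [ 0.001   2.0656 -0.0005]
```

drive_tool([
  [[-3, -6, 5, 0, -0.1, 0, 8.7], [-33.6, -7.8, 49.7, 0, -1.076, 0, 8.7], [-33.6, -7.8, 49.7, 0, -1.076, 0, 8.7], [-33.6, -7.8, 49.7, 0, -1.076, 0, 8.7], [-33.6, -7.8, 49.7, 0, -1.076, 0, 8.7], [-33.6, -7.8, 49.7, 0, -1.076, 0, 8.7], [-33.6, -7.8, 49.7, 0, -1.076, 0, 8.7], [-33.6, -7.8, 49.7, 0, -1.076, 0, 8.7], [-33.6, -7.8, 49.7, 0, -1.076, 0, 8.7], [-33.6, -7.8, 49.7, 0, -1.076, 0, 8.7]],
])

```text
clock: 1.45
eef_pos: [0.5722, -0.137, 0.3008]
tcp_rot: [-1.567, 0.133, -0.134]
contact_force: [0.7, -1.2, -0.3]
finger_gap: 0.087
```

Run:
```python
from h import *
show()
delta(*tgt([.571,-.139,.30],-.17))
```

```text
1.45 q [ 0.5538  0.213  -0.4689  1.4772  0.0961  1.474  -0.085 ] p [ 0.5722 -0.137   0.3008] F [ 0.6623 -1.219  -0.3435] M [-0.0664 -0.1421 -0.0322] gap 0.08700064491573274
[[ 0.9856  0.0003  0.1689]
 [-0.1689 -0.      0.9856]
 [ 0.0003 -1.      0.    ]]
d cm [-0.0821  0.0771 -0.2152] rv [-0.      0.0002  0.0003]
```

drive_tool([
  [[0, 4, 0, 0, 0, 0, 8.7], [0, 8, 0, 0, 0, 0, 6], [0, 8, 0, 0, 0, 0, 6], [0, 8, 0, 0, 0, 0, 6], [0, 8, 0, 0, 0, 0, 6], [0, 8, 0, 0, 0, 0, 6], [0, 8, 0, 0, 0, 0, 6], [0, 8, 0, 0, 0, 0, 6], [0, 8, 0, 0, 0, 0, 6], [0, 8, 0, 0, 0, 0, 6]],
])

```text
clock: 2.7
eef_pos: [0.5712, -0.1389, 0.2205]
tcp_rot: [-1.567, 0.134, -0.133]
contact_force: [-0.7, 1.1, -0.3]
finger_gap: 0.0604
```

Run:
```python
from h import *
import cv2
show()
for n,(u,v) in (("top",(316,140)),("side",(290,120))):
    a=cam(n)["img"][v:v+90,u:u+110,::-1]; cv2.imwrite(f"pics/{n}1.png",cv2.resize(a,None,fx=6,fy=6,interpolation=cv2.INTER_CUBIC))
s=sense()
print(proj("top",s["eef_pos"]),proj("side",s["eef_pos"]))
```

```text
2.7 q [ 0.5571  0.2445 -0.4665  1.6042  0.1125  1.3198 -0.0954] p [ 0.5712 -0.1389  0.2205] F [-0.7303  1.0754 -0.2624] M [-0.0333 -0.0676 -0.01  ] gap 0.06044151353679671
[[ 0.9856 -0.0001  0.1692]
 [-0.1692  0.0001  0.9856]
 [-0.0001 -1.      0.0001]]
[363.1015 184.5802] [345.2237 161.1725]
```

View pics/side1.png

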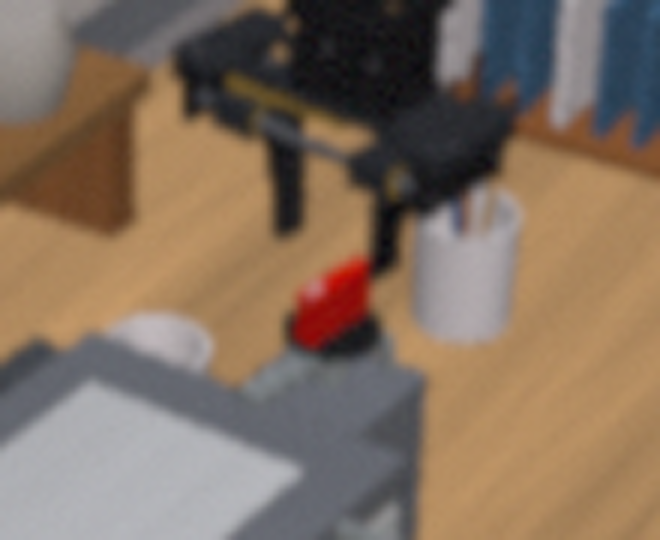

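View pics/top1.png

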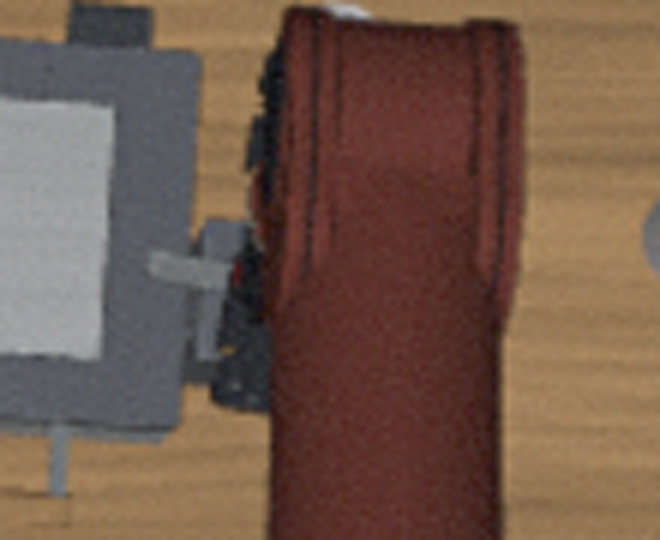

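Run:
```python
from h import *
print(proj("side",[.571,-.139,.203]),proj("side",[.571,-.139,.174]), proj("side",[.581,-.139,.203])-proj("side",[.571,-.139,.203]))
delta(*tgt([.571,-.139,.173],-.17))
```

```text
[345.1047 165.4986] [344.8281 172.5431] [-2.5085 -0.818 ]
d cm [-0.0189  4.7522 -0.0072] rv [-0.0001 -0.     -0.0001]
```

drive_tool([
  [[0, 2.0, 0, 0, 0, 0, 6], [0, 4.0, 0, 0, 0, 0, 6], [0, 4.75, 0, 0, 0, 0, 6], [0, 4.75, 0, 0, 0, 0, 6], [0, 4.75, 0, 0, 0, 0, 4], [0, 4.75, 0, 0, 0, 0, 2], [0, 4.75, 0, 0, 0, 0, 1], [0, 4.75, 0, 0, 0, 0, 0.5], [0, 4.75, 0, 0, 0, 0, 0], [0, 4.75, 0, 0, 0, 0, 0]],
])

```text
clock: 4.1
eef_pos: [0.5722, -0.1391, 0.1732]
tcp_rot: [-1.567, 0.132, -0.135]
contact_force: [4.2, 0.2, -0.8]
finger_gap: 0.0138
```

Run:
```python
from h import *
show()
```

```text
4.1 q [ 0.5535  0.2761 -0.464   1.666   0.1299  1.2278 -0.1089] p [ 0.5722 -0.1391  0.1732] F [ 4.2221  0.2299 -0.8087] M [-0.2212 -1.1876  0.0181] gap 0.013775167925201517
[[ 0.9856  0.0024  0.1692]
 [-0.1692 -0.0002  0.9856]
 [ 0.0024 -1.      0.0002]]
```

drive_tool([
  [[0.1, 0.3, 0, 0, 0, 0, 0], [0.1, 0.6, 0, 0, 0, 0, 0], [0.1, 0.9, 0, 0, 0, 0, 0], [0.1, 1.1, 0, 0, 0, 0, 0], [0.1, 1.1, 0, 0, 0, 0, 0], [0.1, 1.1, 0, 0, 0, 0, 0], [0.1, 1.1, 0, 0, 0, 0, 0], [0.1, 1.1, 0, 0, 0, 0, 0], [0.1, 1.1, 0, 0, 0, 0, 0], [0.1, 1.1, 0, 0, 0, 0, 0]],
])

```text
clock: 5.35
eef_pos: [0.5729, -0.1392, 0.1649]
tcp_rot: [-1.568, 0.132, -0.135]
contact_force: [-7.2, 0.9, 20.7]
finger_gap: 0.014
```

Run:
```python
from h import *
show()
```

```text
5.35 q [ 0.5515  0.2838 -0.4633  1.6746  0.135   1.2123 -0.1131] p [ 0.5729 -0.1392  0.1649] F [-7.1954  0.9379 20.6932] M [ 0.2192  1.5806 -0.0086] gap 0.013986112811475127
[[ 0.9856  0.0024  0.1693]
 [-0.1693 -0.0012  0.9856]
 [ 0.0025 -1.     -0.0008]]
```

drive_tool([
  [[0, 0, 0, 0, 0.14, 0, 0], [0, 0, 0, 0, 0.28, 0, 0], [0, 0, 0, 0, 0.42, 0, 0], [0, 0, 0, 0, 0.56, 0, 0], [0, 0, 0, 0, 0.7, 0, 0], [0, 0, 0, 0, 0.84, 0, 0], [0, 0, 0, 0, 0.96, 0, 0], [0, 0, 0, 0, 1.06, 0, 0], [0, 0, 0, 0, 1.12, 0, 0], [0, 0, 0, 0, 1.12, 0, 0]],
])

```text
clock: 6.6
eef_pos: [0.5743, -0.1405, 0.1649]
tcp_rot: [-1.327, 0.996, -1.006]
contact_force: [0.9, -3.0, 16.1]
finger_gap: 0.0139
```

Run:
```python
from h import *
show()
R=Ro.from_rotvec(sense()["tcp_rot"]).as_matrix(); print(np.arctan2(R[1,0],R[0,0]))
```

```text
6.6 q [ 0.4301  0.2673 -0.3155  1.68    0.09    1.2024 -1.198 ] p [ 0.5743 -0.1405  0.1649] F [ 0.9391 -2.9698 16.1415] M [-0.773  -0.2358  0.3214] gap 0.01386216640571925
[[ 0.276   0.0056  0.9611]
 [-0.9611 -0.0026  0.276 ]
 [ 0.0041 -1.      0.0046]]
-1.29116109289574
```

drive_tool([
  [[0, 0, 0, 0, 0.05, 0, 0], [0, 0, 0, 0, 0.1, 0, 0], [0, 0, 0, 0, 0.13, 0, 0], [0, 0, 0, 0, 0.13, 0, 0], [0, 0, 0, 0, 0.13, 0, 0], [0, 0, 0, 0, 0.13, 0, 0], [0, 0, 0, 0, 0.13, 0, 0], [0, 0, 0, 0, 0.13, 0, 0], [0, 0, 0, 0, 0.13, 0, 0], [0, 0, 0, 0, 0.13, 0, 0]],
])

```text
clock: 7.85
eef_pos: [0.5746, -0.1404, 0.1648]
tcp_rot: [-1.275, 1.091, -1.102]
contact_force: [3.2, -3.5, 12.9]
finger_gap: 0.0153
```

Run:
```python
from h import *
show()
R=Ro.from_rotvec(sense()["tcp_rot"]).as_matrix(); print(np.arctan2(R[1,0],R[0,0]))
import cv2
for n,(u,v) in (("top",(235,130)),("side",(240,120))):
    a=cam(n)["img"][v:v+110,u:u+160,::-1]; cv2.imwrite(f"pics/{n}2.png",cv2.resize(a,None,fx=5,fy=5,interpolation=cv2.INTER_CUBIC))
```

```text
7.85 q [ 0.4166  0.2659 -0.2997  1.6807  0.0854  1.2011 -1.3228] p [ 0.5746 -0.1404  0.1648] F [ 3.1724 -3.4579 12.8634] M [-0.8024 -0.6349  0.8285] gap 0.015284374417242293
[[ 0.1509  0.0061  0.9885]
 [-0.9885 -0.0027  0.1509]
 [ 0.0036 -1.      0.0056]]
-1.419324755219853
```

View pics/side2.png

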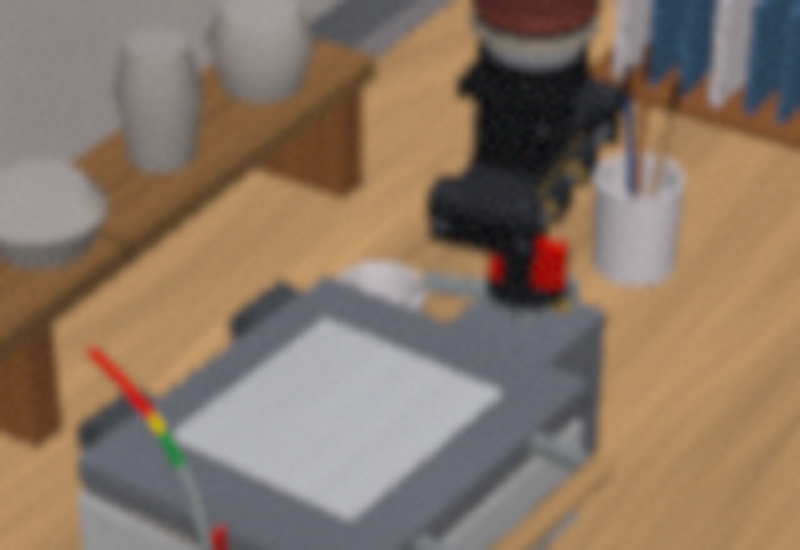

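View pics/top2.png

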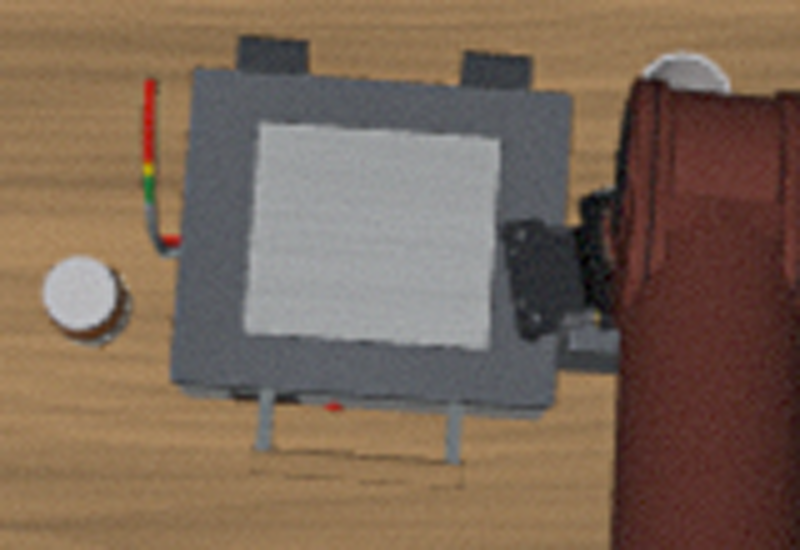

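Side view: the dog now points backward (425–470, 285), clear of the lid. The rising moment and wider finger gap mean the knob is at its stop. I'll let it rise, then release it.

drive_tool([
  [[0, -0.4, 0, 0, 0, 0, 0], [0, -0.8, 0, 0, 0, 0, 0], [0, -1.1, 0, 0, 0, 0, 0], [0, -1.1, 0, 0, 0, 0, 0], [0, -1.1, 0, 0, 0, 0, 3], [0, -1.1, 0, 0, 0, 0, 5], [0, -1.1, 0, 0, 0, 0, 5], [0, -3, 0, 0, 0, 0, 5], [0, -7, 0, 0, 0, 0, 5], [0, -13, 0, 0, 0, 0, 5]],
])

```text
clock: 9.2
eef_pos: [0.5713, -0.1389, 0.2933]
tcp_rot: [-1.278, 1.099, -1.096]
contact_force: [0.2, -0.3, 0.0]
finger_gap: 0.0497
```

Run:
```python
from h import *
show()
delta(*tgt([.449,.052,.25],-.067))
```

```text
9.2 q [ 0.4174  0.1994 -0.2998  1.496   0.0586  1.4572 -1.3035] p [ 0.5713 -0.1389  0.2933] F [ 0.2426 -0.3489  0.0311] M [ 0.0173 -0.064  -0.0172] gap 0.049723643746717
[[ 0.1503 -0.0022  0.9886]
 [-0.9886  0.0006  0.1503]
 [-0.001  -1.     -0.0021]]
d cm [-20.7101   4.3694  -9.21  ] rv [ 0.0011 -1.3529 -0.0022]
```

drive_tool([
  [[-4, 0, -2, 0, -0.18, 0, 4.2], [-10, 1, -4.5, 0, -0.36, 0, 4.2], [-16, 2, -7, 0, -0.54, 0, 4.2], [-20.7, 3, -9.2, 0, -0.72, 0, 4.2], [-20.7, 4.3, -9.2, 0, -0.9, 0, 4.2], [-20.7, 4.3, -9.2, 0, -1.08, 0, 4.2], [-20.7, 4.3, -9.2, 0, -1.26, 0, 4.2], [-20.7, 4.3, -9.2, 0, -1.353, 0, 4.2], [-20.7, 4.3, -9.2, 0, -1.353, 0, 4.2], [-20.7, 4.3, -9.2, 0, -1.353, 0, 4.2]],
])

```text
clock: 10.45
eef_pos: [0.4503, 0.0518, 0.2497]
tcp_rot: [-1.57, 0.054, -0.055]
contact_force: [-0.6, 0.6, 0.6]
finger_gap: 0.0417
```

Run:
```python
from h import *
show()
delta(*tgt([.449,.052,.25],-.067))
import cv2
for n,(u,v) in (("top",(235,130)),("side",(240,120))):
    a=cam(n)["img"][v:v+110,u:u+160,::-1]; cv2.imwrite(f"pics/{n}3.png",cv2.resize(a,None,fx=5,fy=5,interpolation=cv2.INTER_CUBIC))
```

```text
10.45 q [ 0.2823 -0.0664 -0.4665  1.855  -0.0304  1.3452 -0.2456] p [0.4503 0.0518 0.2497] F [-0.6131  0.6097  0.5888] M [-0.0189 -0.0566 -0.0003] gap 0.04166198609515918
[[ 0.9976  0.0008  0.069 ]
 [-0.069  -0.      0.9976]
 [ 0.0008 -1.      0.    ]]
d cm [-0.1274 -0.0272  0.0096] rv [-0.     -0.0021  0.0008]
```

View pics/side3.png

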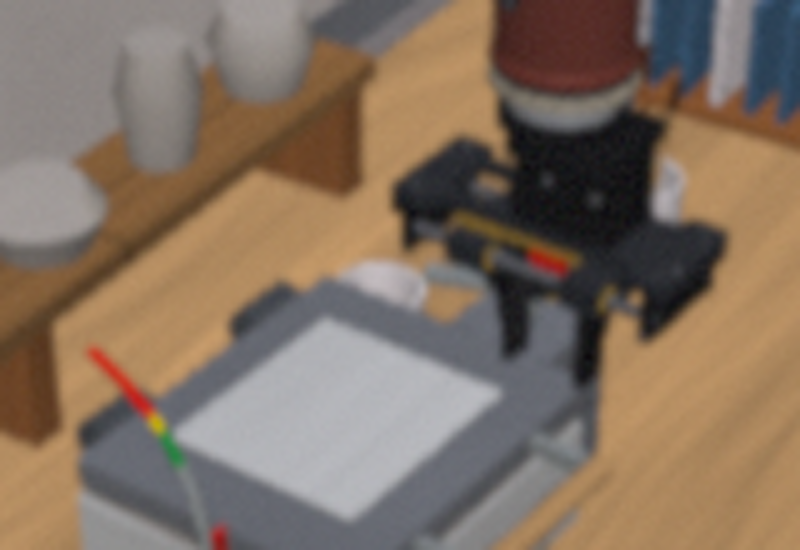

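View pics/top3.png

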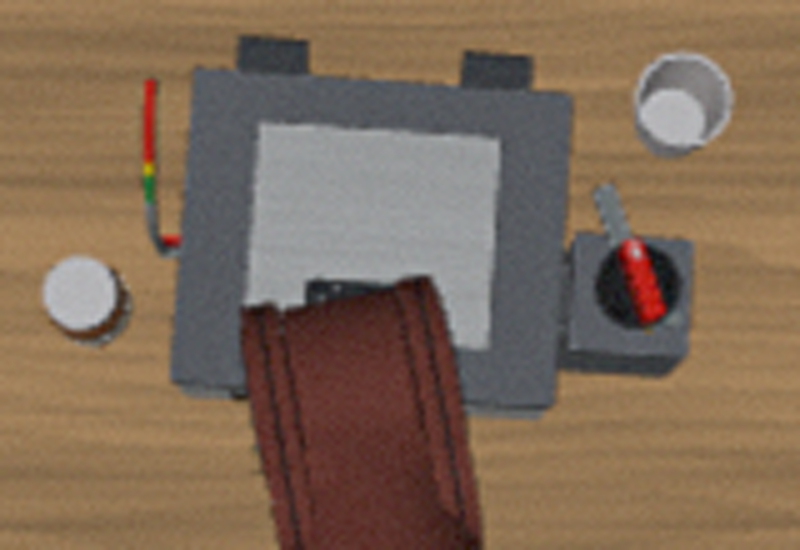

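Run:
```python
from h import *
import cv2
im=cv2.imread("pics/side0.png"); im=cv2.resize(im[150:270,240:400],None,fx=5,fy=5,interpolation=cv2.INTER_CUBIC)
c=np.array([.449,.052,.128]); y=np.array([.067,.998,0]); x=np.array([.998,-.067,0])
f=lambda P:tuple(int(round(v)) for v in (np.array(proj("side",P))-[240,150]+.5)*5-.5)
cv2.line(im,f(c+.075*y),f(c-.075*y),(255,0,0),1)
for s in(1,-1): cv2.line(im,f(c+.066*s*y),f(c+.066*s*y+.05*x),(0,255,0),1)
L=[c+.05*x+.135*y,c+.05*x-.135*y,c+.28*x-.135*y,c+.28*x+.135*y]
for i in range(4): cv2.line(im,f(L[i]+[0,0,.013]),f(L[(i+1)%4]+[0,0,.013]),(0,255,255),1)
k=np.array([.572,-.139,.203]); cv2.circle(im,f(k),3,(255,255,0),1)
cv2.imwrite("pics/ov.png",im)
```

```text
(no output)
```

View pics/ov.png

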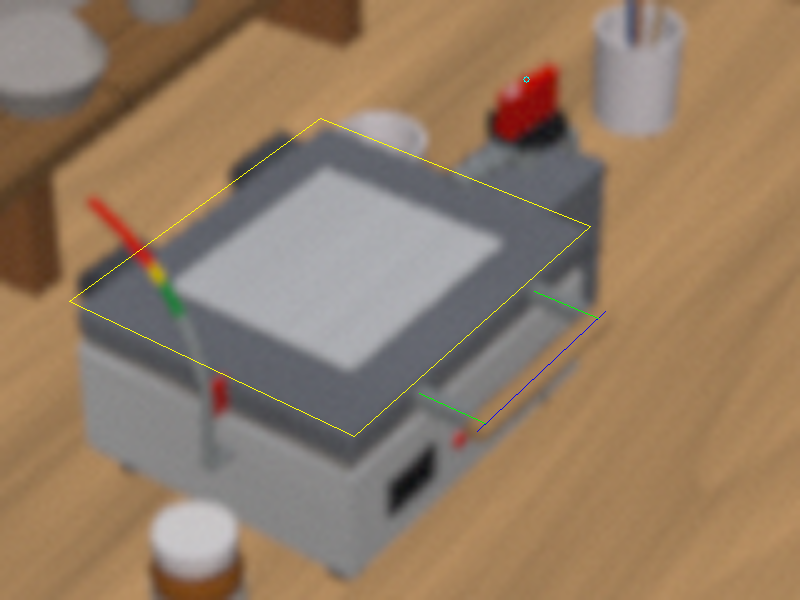

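drive_tool([
  [[-0.15, 5, 0, 0, 0, 0, 4.2], [-0.15, 9, 0, 0, 0, 0, 4.2], [-0.15, 10.5, 0, 0, 0, 0, 4.2], [-0.15, 11.2, 0, 0, 0, 0, 4.2], [-0.15, 11.9, 0, 0, 0, 0, 4.2], [-0.15, 12.6, 0, 0, 0, 0, 4.2], [-0.15, 13.3, 0, 0, 0, 0, 4.2], [-0.15, 13.9, 0, 0, 0, 0, 4.2], [-0.15, 14.0, 0, 0, 0, 0, 4.2], [-0.15, 14.0, 0, 0, 0, 0, 4.2]],
])

```text
clock: 11.85
eef_pos: [0.4487, 0.0518, 0.1091]
tcp_rot: [-1.57, 0.053, -0.053]
contact_force: [0.0, -0.5, -0.6]
finger_gap: 0.0419
```

Run:
```python
from h import *
show()
import cv2
for n,(u,v) in (("side",(280,150)),):
    a=cam(n)["img"][v:v+110,u:u+130,::-1]; cv2.imwrite(f"pics/{n}4.png",cv2.resize(a,None,fx=5,fy=5,interpolation=cv2.INTER_CUBIC))
```

```text
11.85 q [ 0.2649  0.0562 -0.4869  2.0456  0.0303  1.0465 -0.3034] p [0.4487 0.0518 0.1091] F [ 0.0015 -0.518  -0.5591] M [ 0.0147 -0.0802  0.0583] gap 0.04188932611847532
[[ 0.9978  0.      0.0669]
 [-0.0669  0.0001  0.9978]
 [ 0.     -1.      0.0001]]
```

View pics/side4.png

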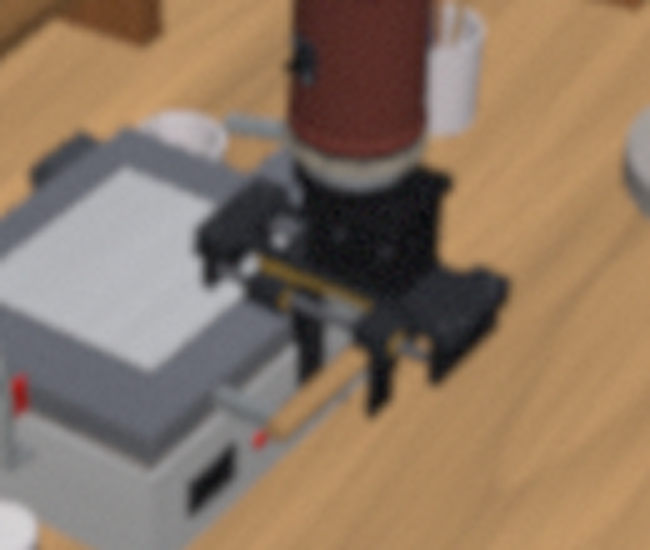

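The side view shows the fingers straddling the bar: rear finger in the gap at (308,360), front finger at (378,390). Closing now.

drive_tool([
  [[0, 0, 0, 0, 0, 0, 3], [0, 0, 0, 0, 0, 0, 2], [0, 0, 0, 0, 0, 0, 1.4], [0, 0, 0, 0, 0, 0, 0.8], [0, 0, 0, 0, 0, 0, 0], [0, 0, 0, 0, 0, 0, 0], [0, 0, 0, 0, 0, 0, 0], [0, 0, 0, 0, 0, 0, 0], [0, 0, 0, 0, 0, 0, 0], [0, 0, 0, 0, 0, 0, 0]],
])

```text
clock: 13.15
eef_pos: [0.4509, 0.0517, 0.1099]
tcp_rot: [-1.57, 0.049, -0.057]
contact_force: [8.7, -0.1, -2.7]
finger_gap: 0.0172
```

Run:
```python
from h import *
show()
```

```text
13.15 q [ 0.2651  0.0561 -0.4863  2.0439  0.0311  1.0437 -0.3035] p [0.4509 0.0517 0.1099] F [ 8.655  -0.096  -2.7037] M [-0.1708 -1.7723 -0.0201] gap 0.017228318157119848
[[ 0.9977  0.0046  0.0674]
 [-0.0674  0.0004  0.9977]
 [ 0.0046 -1.      0.0007]]
```

drive_tool([
  [[0.2, -0.7, 0, 0, 0, 0, 0], [0.24, -1.4, 0, 0, 0, 0, 0], [0.34, -2.8, 0, 0, 0, 0, 0], [0.51, -4.2, 0, 0, 0, 0, 0], [0.76, -5.6, 0, 0, 0, 0, 0], [1.07, -6.9, 0, 0, 0, 0, 0], [1.45, -8.3, 0, 0, 0, 0, 0], [1.9, -9.6, 0, 0, 0, 0, 0], [2.41, -10.9, 0, 0, 0, 0, 0], [2.41, -10.9, 0, 0, 0, 0, 0]],
])

```text
clock: 14.4
eef_pos: [0.4723, 0.0499, 0.2191]
tcp_rot: [-1.571, 0.054, -0.052]
contact_force: [-5.6, -2.8, -0.9]
finger_gap: 0.0169
```

```bash
cat >> h.py <<'E'
def lid():
    s=sense(); p=np.array(s["eef_pos"])+[0,0,.019]
    u=np.array([.998,-.067,0]); H=np.array([.4509,.0517,.128])+.28*u
    d=H-p; print("theta",np.arctan2(p[2]-.128,d@u),"r",np.hypot(p[2]-.128,d@u))
E
python3 - <<'E'
from h import *
show();lid()
import cv2
for n,(u,v) in (("side",(230,110)),):
    a=cam(n)["img"][v:v+120,u:u+160,::-1]; cv2.imwrite(f"pics/{n}5.png",cv2.resize(a,None,fx=5,fy=5,interpolation=cv2.INTER_CUBIC))
E
```

```text
14.4 q [ 0.2772  0.0032 -0.4723  1.8566  0.0018  1.2838 -0.2629] p [0.4723 0.0499 0.2191] F [-5.5751 -2.7967 -0.8959] M [-0.7183  1.3257 -0.0284] gap 0.016933542381564567
[[ 0.9977 -0.0016  0.0673]
 [-0.0673 -0.0006  0.9977]
 [-0.0016 -1.     -0.0007]]
theta 0.402305498580741 r 0.28113172670573355
```

View pics/side5.png

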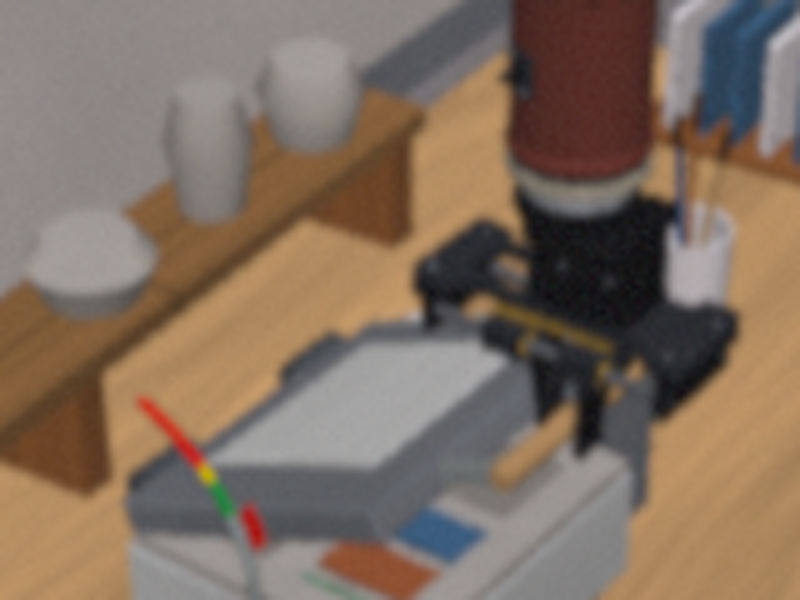

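drive_tool([
  [[0.5, -1.28, 0, 0, 0, 0, 0], [1.1, -2.5, 0, 0, 0, 0, 0], [1.8, -3.7, 0, 0, 0, 0, 0], [2.6, -4.9, 0, 0, 0, 0, 0], [3.4, -6.05, 0, 0, 0, 0, 0], [4.27, -7.15, 0, 0, 0, 0, 0], [5.2, -8.2, 0, 0, 0, 0, 0], [6.2, -9.2, 0, 0, 0, 0, 0], [7.0, -9.95, 0, 0, 0, 0, 0], [7.0, -9.95, 0, 0, 0, 0, 0]],
])

```text
clock: 15.7
eef_pos: [0.5423, 0.045, 0.3216]
tcp_rot: [-1.571, 0.053, -0.054]
contact_force: [-16.2, -5.1, 16.5]
finger_gap: 0.0171
```

Run:
```python
from h import *
show();lid()
import cv2
for n,(u,v) in (("side",(230,110)),):
    a=cam(n)["img"][v:v+120,u:u+160,::-1]; cv2.imwrite(f"pics/{n}6.png",cv2.resize(a,None,fx=5,fy=5,interpolation=cv2.INTER_CUBIC))
```

```text
15.7 q [ 0.2593  0.1117 -0.4636  1.5438  0.051   1.4975 -0.2733] p [0.5423 0.045  0.3216] F [-16.2483  -5.0867  16.4934] M [-1.2212  3.7279 -0.0374] gap 0.017063112226573147
[[ 0.9977  0.0006  0.0677]
 [-0.0677 -0.0009  0.9977]
 [ 0.0006 -1.     -0.0009]]
theta 0.8452752688178576 r 0.2841062775016288
```

View pics/side6.png

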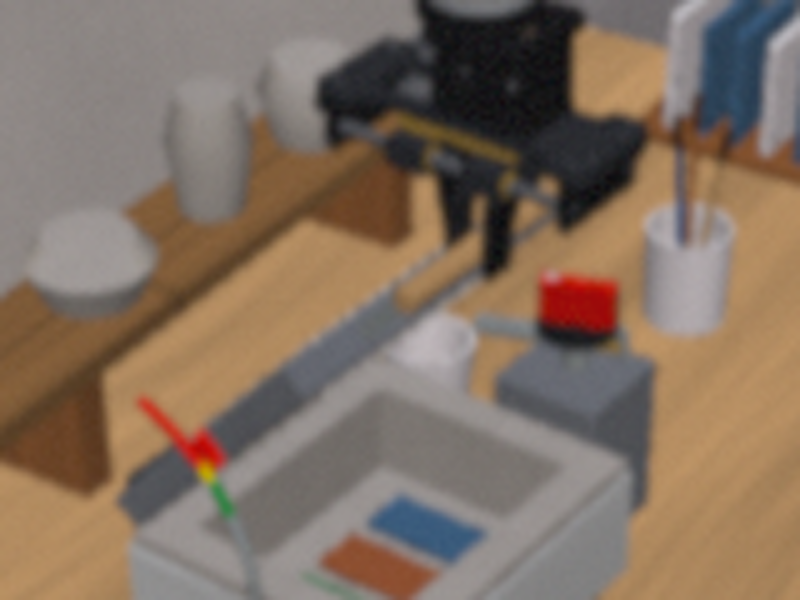

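The pointer (205,450) sits just past the yellow mark, in the red, so the lid is at about 0.85 rad. Next I relieve the radial load and bring it down to about 0.62.

drive_tool([
  [[-0.15, -0.15, 0, 0, 0, 0, 0], [-0.3, -0.3, 0, 0, 0, 0, 0], [-0.3, -0.3, 0, 0, 0, 0, 0], [-1.2, 0.57, 0, 0, 0, 0, 0], [-2.2, 1.6, 0, 0, 0, 0, 0], [-3.15, 2.7, 0, 0, 0, 0, 0], [-3.85, 3.6, 0, 0, 0, 0, 0], [-4.5, 4.5, 0, 0, 0, 0, 0], [-4.5, 4.5, 0, 0, 0, 0, 0], [-4.5, 4.5, 0, 0, 0, 0, 0]],
])

```text
clock: 17.0
eef_pos: [0.4993, 0.0481, 0.2739]
tcp_rot: [-1.57, 0.05, -0.056]
contact_force: [2.7, -3.5, -2.1]
finger_gap: 0.0168
```

Run:
```python
from h import *
show();lid()
import cv2
for n,(u,v) in (("side",(230,110)),):
    a=cam(n)["img"][v:v+120,u:u+160,::-1]; cv2.imwrite(f"pics/{n}7.png",cv2.resize(a,None,fx=5,fy=5,interpolation=cv2.INTER_CUBIC))
```

```text
17.0 q [ 0.276   0.0294 -0.4673  1.7203  0.0142  1.3917 -0.2612] p [0.4993 0.0481 0.2739] F [ 2.7449 -3.5203 -2.0514] M [-0.9588 -0.9551 -0.0606] gap 0.016828182430435268
[[ 0.9977  0.0035  0.0676]
 [-0.0676 -0.0001  0.9977]
 [ 0.0035 -1.      0.0001]]
theta 0.6186676367689296 r 0.2843026083512856
```

View pics/side7.png

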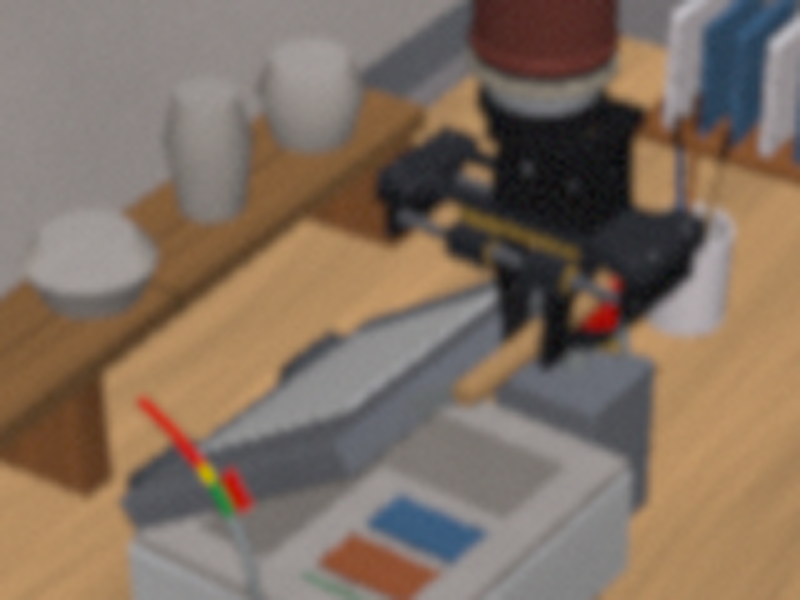

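drive_tool([
  [[0, 0, 0, 0, 0, 0, 0], [0, 0, 0, 0, 0, 0, 0], [0, 0, 0, 0, 0, 0, 0], [0, 0, 0, 0, 0, 0, 0], [0, 0, 0, 0, 0, 0, 0], [0, 0, 0, 0, 0, 0, 0], [0, 0, 0, 0, 0, 0, 0], [0, 0, 0, 0, 0, 0, 0], [0, 0, 0, 0, 0, 0, 0], [0, 0, 0, 0, 0, 0, 0]],
])

```text
clock: 18.3
eef_pos: [0.4993, 0.0481, 0.2739]
tcp_rot: [-1.57, 0.05, -0.056]
contact_force: [2.4, -4.6, -2.4]
finger_gap: 0.0171
```

Run:
```python
from h import *
show();lid(); print(sense()["qvel"])
u=np.array([.998,-.067,0]);y=np.array([.067,.998,0]);H=np.array([.4509,.0517,.128])+.28*u+.145*y
for th in (.4,.52,.57,.62,.67,.71,.75,.845):
    print(th,((proj("side",H+.13*(-np.cos(th)*u+np.sin(th)*np.array([0,0,1])))-[230,110])*5+2))
import cv2
for n,(u,v) in (("side",(255,180)),("top",(240,110))):
    a=cam(n)["img"][v:v+50 if n=="side" else v+110,u:u+50 if n=="side" else u+160,::-1]; cv2.imwrite(f"pics/{n}8.png",cv2.resize(a,None,fx=10 if n=="side" else 5,fy=10 if n=="side" else 5,interpolation=cv2.INTER_CUBIC))
```

```text
18.3 q [ 0.276   0.0295 -0.4672  1.72    0.0142  1.3919 -0.2612] p [0.4993 0.0481 0.2739] F [ 2.408  -4.6277 -2.3914] M [-0.9663 -0.9165 -0.0763] gap 0.01709341241783266
[[ 0.9977  0.0034  0.0676]
 [-0.0676 -0.0001  0.9977]
 [ 0.0034 -1.      0.0002]]
theta 0.6189233375414919 r 0.28431328956792773
[ 0.0001 -0.0013  0.0014 -0.0001 -0.0001  0.0006 -0.0006]
0.4 [246.9879 528.2481]
0.52 [237.171  506.2293]
0.57 [232.4702 497.0716]
0.62 [227.4281 487.9636]
0.67 [222.0586 478.9323]
0.71 [217.5374 471.7808]
0.75 [212.8245 464.7094]
0.845 [200.9149 448.3153]
```

View pics/side8.png

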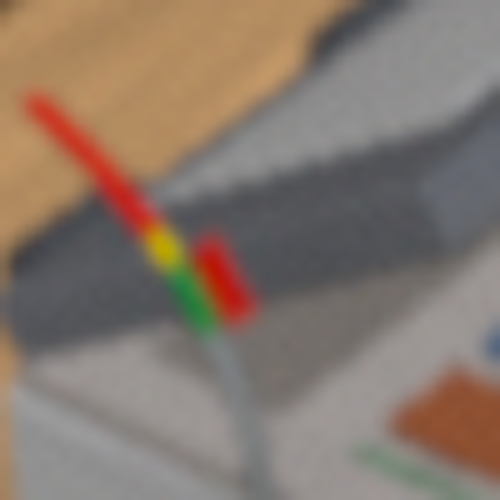

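View pics/top8.png

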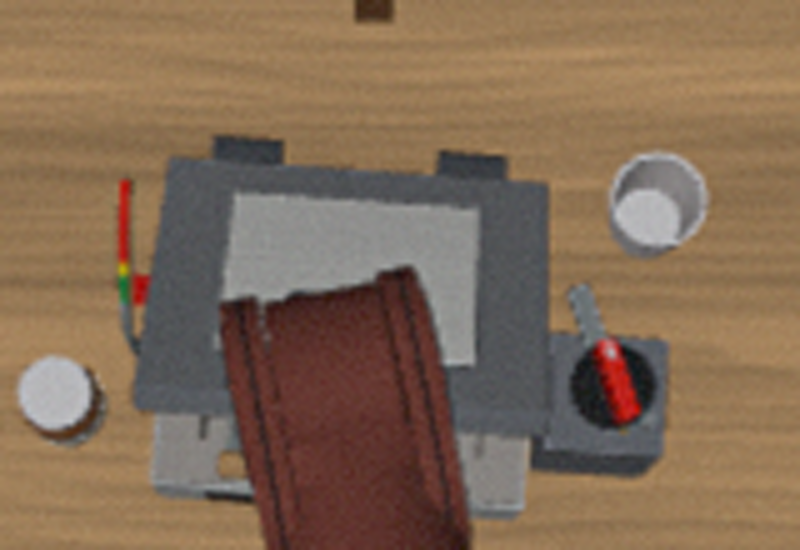

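The pointer lies beside the green band in both views (top view: pointer and green both at rows 275–303). The lid angle comes out at about 0.62 rad and the arm is still. Handing in.

```bash
python3 -c "
from plant import *
print(sign_off()); print(sense()['clock'])"
```

```text
the job is handed in; nothing more can be done
None
the job is handed in; nothing more can be done
```

The kiln is unlatched and the arm is holding the lid still by its wooden bar, about 7.5° below the balance point. I handed the job in at about 18 s; it reports no verdict.

- **Knob:** I pushed it fully down (about 8 mm, 21 N) and turned it clockwise until it met its stop. I let it spring back up before opening the fingers. The pictures afterwards showed the steel dog pointing backwards, clear of the lid, with the knob at about 1.18 rad.
- **Lid:** I raised it by the bar to about 0.85 rad, with the pointer in the red, then brought it back down. The last check gave about 0.62 rad from the bar position, with the pointer beside the green part in both views. The arm was at rest and the grip was firm (17 mm on the 18 mm bar).
- **Disagreements:** The bar's measured distance from the hinge came out at 284 mm instead of 280. This put about 23 N along the lid's arms at the top of the lift; I eased it off, and about 6 N was left on the wrist at the end. In the side view the pointer sits slightly towards the upper end of the green, while the top view shows it level with the green.
- **Other things on the table:** The jar and cup look undisturbed in the last top view. The other four were not in that close-up and I did not check them again, but the arm's path kept clear of them.

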